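Set the microscope's rotary stage to the marker and clamp it

ROBOT

A 6-joint arm with a two-finger parallel gripper is mounted at the origin on the work surface. World frame = base frame: x ahead of the robot, y to its left, z up, the work surface at z = 0. Lengths are in m, angles in rad, forces in N, time in s.
With the tool pointing down it reaches from about 0.275 to 0.875 m from the base axis. Payload 12.5 kg.
Tool frame: the origin (TCP) lies at the very end of the fingers, on their centre line; the grasp point (between the pads) lies 19 mm behind it; z points along the fingers, y is the direction in which the jaws open and shut (so a half turn about z gives the same grasp; the last joint's range is limited). The gripper opens to 85 mm and grips with 20 to 120 N. Pads are 22 mm wide; open, the fingers measure 114 mm over their backs; the gripper's body (76 mm by 85 mm) begins 54 mm behind the grasp point. The pads swing forward as they close: fully open they stand 13 mm farther back than shut.
Start: joints at [1.044, 0.351, 1.652, -0, 1.139, -0.085], TCP at [0.235, 0.497, 0.231] pointing down, gripper open.
Joint ranges: [-2.75, 2.75], [-0.79, 2.1], [0.01, 2.65], [-1.57, 4.71], [0.07, 3.14], [-2.87, 2.87]. Speed limits (rad/s): [2.22, 2.22, 2.79, 3.14, 3.14, 3.14].

INTERFACE

Orientations are given as a unit quaternion [w, x, y, z].
In Python, from workcell import telemetry, eyes, order gives the robot as it stands.
- The arm moves only by the tool apply_moves, never from a script. Its argument "targets" is one flat list of numbers, 7 for each row, row after row: the shift along the tool's x, y, z in mm, then the turn, a rotation vector about the tool's x, y, z in rad, then the closure, from 0 (fully open) to 1 (shut). In form: [dx, dy, dz, rx, ry, rz, jaw, dx, dy, dz, rx, ry, rz, jaw, ...]. A call has 1 to 8 rows; each row shifts and turns the commanded pose from where the row before left it, along the tool's axes as they then stand; what a row does not reach is not made up. A row lasts 1/8 s, in which the tool goes at most 62.5 mm and 10.7 degrees, less where a joint would pass 70% of its speed; a pose out of reach is approached as far as the arm can. A call with a gripper value outside its range is refused whole. The fingers move at their own pace and stop on an object; "grip_force" is the grip in N (left out, the last holds). Time passes only in rows, so rows that do not move let the fingers close. It gives the time, the measured TCP pose, the force and the opening at its end, in the units of the state.
- telemetry.get_obs(): the state, without advancing time (a new reading comes with each control period).
- eyes.grab_frame(name): name is "scene" or "side" or "wrist"; returns a dict with "color" (400x640x3 uint8, red, green, blue), "vertical_fov" (degrees; the focal length in pixels is half the picture's height over the tangent of half this angle, whatever the lens; pixels are square), "cx", "cy" (the principal point, pixels), "eye" and "rotation" of the camera in the world. Camera axes: x right, y down, z forward; pixel columns grow to the right and rows downward; lengths in m; the calibration is good to about 2 mm. A picture is of the moment at which its call begins. There is no depth.
- order.finish_job(): hands the job in, once; it reports no verdict.
The state is a dict: "time_s": time; "joint_positions": joint angles; "qd": joint speeds; "joint_efforts": joint torques, N m; "ee_pos": TCP position; "eef_rot": TCP orientation; "contact_force": force on the tool from outside, world axes, zero at the start; "moment": the same for the moment, N m; "width": finger opening in m.
Only numpy, scipy, OpenCV 4.12 (cv2) and the standard library are available. Lean on these libraries where they do the work, as an engineer would, in place of code of your own. Each camera call takes 0.05 s, during which the arm holds its last target. There are 200 camera calls.

TASK

With fingertip pushes only, turn the black rotary specimen stage by its blue post until the white index line on the stage lines up with the white line of the orange marker clip on the scale; then push the red-knobbed clamp lever anticlockwise, away from the stage, right up to its stop, and move clear. Push gently, keep the covered dish seated on the stage, and leave the marker clip and everything standing around undisturbed.

Things in the scene. Friction and masses are not known exactly. Their poses are not given: they have to be found in the camera images.
- stage_axis (a point): centre of the black rotary stage (disc 140 mm across, top face 44 mm above the bench, this point lies on that face). The disc turns about the vertical through this point, either way without end, with steady friction (about 3 N at the post) and stays where it is left.
- base: cream base plate with black top, 250 x 350 mm, 30 mm high, fixed to the bench; origin on the bench under stage_axis, x away from the robot, y left. It carries a fixed aluminium scale ring round the stage (200 mm across, top 34 mm above the bench, dark tick every 10 degrees). On the stage a lip 35 mm in radius, 5 mm high, holds the dish
- index_mark (a point): outer end of the white index line on the stage's top face, at the rim, 70 mm from stage_axis; the line is 5 mm wide, 32 mm long, radial, exactly opposite the blue post
- target_line (a point): the spot on the stage's rim, 70 mm from stage_axis, at which the white line (5 mm wide) of the orange marker clip points; the index line must come here. The clip (26 mm radial x 16 mm wide, top 40 mm above the bench, its line radial at mid-width) sits stiffly on the scale ring from 73 to 99 mm from stage_axis, anywhere on the ring's half far from the robot
- push_post (a point): centre of the top of the blue upright post on the stage, 16 mm in diameter, 46 mm tall, top 90 mm above the bench; its axis is 55 mm from stage_axis; push it sideways, along its circle
- dial (a joint): angle of the rotary stage in rad, growing anticlockwise seen from above; 0 when the index line points along +x of the base plate
- dish_seat (a point): centre of the dish's place on the stage, half-way up the dish, 51.5 mm above the bench
- dish_center (a point): centre of the loose covered Petri dish in its seat on the stage: 60 mm across, 15 mm high, top 59 mm above the bench; it turns with the stage and must stay there
- clamp_pivot (a point): pivot of the clamp lever (vertical axis), on the base plate 150 mm to the right of stage_axis (as the robot sees it, before the base plate's own turn of up to 0.4 rad)
- clamp_knob (a point): centre of the top of the red upright knob at the lever's end: 16 mm in diameter, 40 mm tall, top 84 mm above the bench, 65 mm from clamp_pivot; the flat steel lever is at 44 to 52 mm above the bench and 12 mm wide
- clamp (a joint): lever angle in rad, growing anticlockwise seen from above: 0 is open (lever pointing towards the robot), 1.2 is clamped, at its stop, pointing out to the right; about 2 N at the knob; stays where it is left
- spare_dish: loose spare Petri dish on the bench, 60 mm across, 15 mm high; origin at its underside's centre
- lens_cap: loose grey lens cap on the base plate's far left corner, 34 mm across, 14 mm high; origin at its underside's centre
- bottle: loose white plastic bottle, 48 mm across, about 115 mm high, on the bench to the left of the base plate; origin at its underside's centre
- jar: loose amber jar with black lid, 52 mm across, about 60 mm high, on the bench just beyond the base plate; origin at its underside's centre
- beaker: loose glass beaker, 60 mm across, 70 mm high, on the bench to the right; origin at its underside's centre
- brush: loose brush lying on the bench to the left, 160 mm long; origin at its underside
Mind the look-alikes: they are no part of the job. What is shaped like the part that bears dish_center but green or pink is not meant.

How it is judged:
By the outcome, as a careful person would: the job done as asked, in the order asked, and still so for the second after the job is handed in, with the robot touching nothing.
It also fails if it takes over 67 s, if anything falls off the work surface, if the arm or the gripper's body presses on something with over 40 N, if the wrist force passes 120 N, or if a joint passes its speed limit or range.

## Working session

There is one attempt and no reset: what is moved stays moved. The work goes in short steps, Python scripts to look and compute and a tool call to move; the robot and the scene stay as the last step left them, time stands still between calls to the robot, and variables do not carry over. Pictures are saved under pics/ and viewed, about 8 in all and at most 12, crops included, and the job is handed in when it is done.

Besides the shell and the picture viewer there is one more tool, called after ">>>" in YAML: its name, and indented under it one key for each argument. apply_moves: Moves the arm, as the interface text tells. Its arguments: {"type":"object","properties":{"targets":{"type":"array"},"grip_force":{"type":"number"}},"required":["targets"]}

```bash
mkdir -p pics; ls
cat > h.py <<'E'
import numpy as np, cv2, json
from workcell import telemetry, eyes, order
def grab(n,tag):
    f=eyes.grab_frame(n); cv2.imwrite(f'pics/{tag}.png',f['color'][:,:,::-1])
    np.savez(f'pics/{tag}.npz',**{k:np.array(v) for k,v in f.items()}); return f
def ld(tag): return dict(np.load(f'pics/{tag}.npz'))
def foc(f): return 200/np.tan(np.radians(float(f['vertical_fov']))/2)
def p2w(f,u,v,z):
    d=np.array([(u-f['cx'])/foc(f),(v-f['cy'])/foc(f),1.]); d=np.array(f['rotation'])@d
    e=np.array(f['eye']); return e+d*(z-e[2])/d[2]
def w2p(f,p):
    c=np.array(f['rotation']).T@(np.array(p)-np.array(f['eye'])); return np.array([f['cx'],f['cy']])+foc(f)*c[:2]/c[2]
E
python3 - <<'E'
from h import *
for n in('scene','side','wrist'):
    f=grab(n,n+'0'); print(n,f['vertical_fov'],f['cx'],f['cy'],np.round(f['eye'],3),np.round(f['rotation'],2).tolist(),f['color'].shape)
print(telemetry.get_obs())
E
```

```text
pics
scene 52.67372834535457 322.578208974463 202.17970736138312 [ 1.2   -0.012  0.755] [-0.28, 0.7, 0.61, -0.24] (400, 640, 3)
side 46.91470390378016 314.5625676085931 191.47771773775514 [ 0.519 -0.971  0.757] [-0.48, 0.87, -0.03, 0.02] (400, 640, 3)
wrist 65.12078544472226 318.73460904458227 199.4931405661324 [0.173 0.525 0.373] [0.12, 0.84, 0.53, 0.07] (400, 640, 3)
{'time_s': 0.15, 'joint_positions': array([ 1.04440784e+00,  3.51103869e-01,  1.65227006e+00, -1.01420483e-05,
        1.13908344e+00, -8.46099529e-02]), 'qd': array([ 1.81538584e-03, -2.99593912e-03, -2.63224069e-03, -1.44841177e-03,
        8.66503028e-05, -9.78233979e-04]), 'joint_efforts': array([ 4.31078552e-04, -5.06246710e+01, -2.91500956e+01, -1.02681308e-04,
        3.30867639e-03, -2.12135240e-05]), 'ee_pos': array([0.23501018, 0.49698802, 0.23088947]), 'eef_rot': array([-1.25647594e-04,  2.19095278e-01,  9.75703373e-01, -4.13720941e-04]), 'contact_force': array([ 0.69818131, -0.00965893, -0.73998649]), 'moment': array([-0.05266165,  0.03813656,  0.02340981]), 'width': 0.08527410815004269}
```

```bash
cat >> h.py <<'E'
from scipy.spatial.transform import Rotation as R
def RM(f): return R.from_quat(np.array(f['rotation'])[[1,2,3,0]]).as_matrix()
def p2w(f,u,v,z):
    d=RM(f)@np.array([(u-f['cx'])/foc(f),(v-f['cy'])/foc(f),1.])
    e=np.array(f['eye']); return e+d*(z-e[2])/d[2]
def w2p(f,p):
    c=RM(f).T@(np.array(p)-np.array(f['eye'])); return np.array([f['cx'],f['cy']])+foc(f)*c[:2]/c[2]
E
python3 - <<'E'
from h import *
a=cv2.imread('pics/scene0.png');cv2.imwrite('pics/scene0b.png',cv2.resize(a,(800,500),interpolation=3))
a=cv2.imread('pics/side0.png');cv2.imwrite('pics/side0b.png',cv2.resize(a,(800,500),interpolation=3))
E
```

```text
(no output)
```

View pics/scene0b.png

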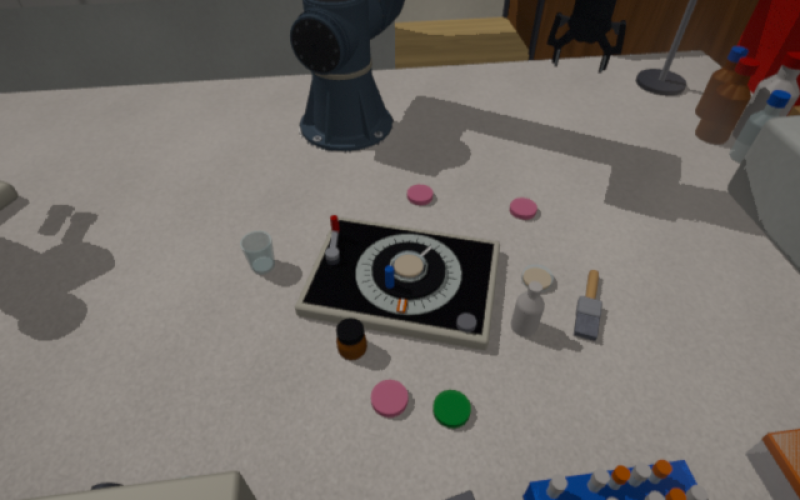

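View pics/side0b.png

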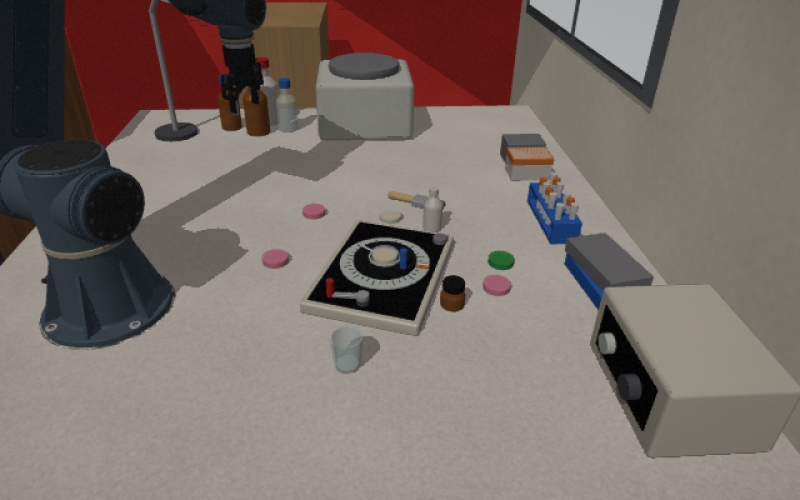

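Scene view (800 px scale): black stage centred near (408,268), with the tan dish on it at (409,264). The blue post is at (390,276), the orange clip at (401,306), the red knob at (334,222) and the pivot at (333,256). Look-alike dishes: pink at (420,194), (523,208) and (390,398), green at (452,408), and the spare tan dish at (537,280). The dish on the stage is the real one. Next is one close crop to check that and measure.

Run:
```python
from h import *
a=cv2.imread('pics/scene0.png')[165:275,235:405];cv2.imwrite('pics/sc1.png',cv2.resize(a,None,fx=4.7,fy=4.7,interpolation=2))
a=cv2.imread('pics/side0.png')[170:270,235:375];cv2.imwrite('pics/sd1.png',cv2.resize(a,None,fx=5,fy=5,interpolation=2))
```

```text
(no output)
```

View pics/sc1.png

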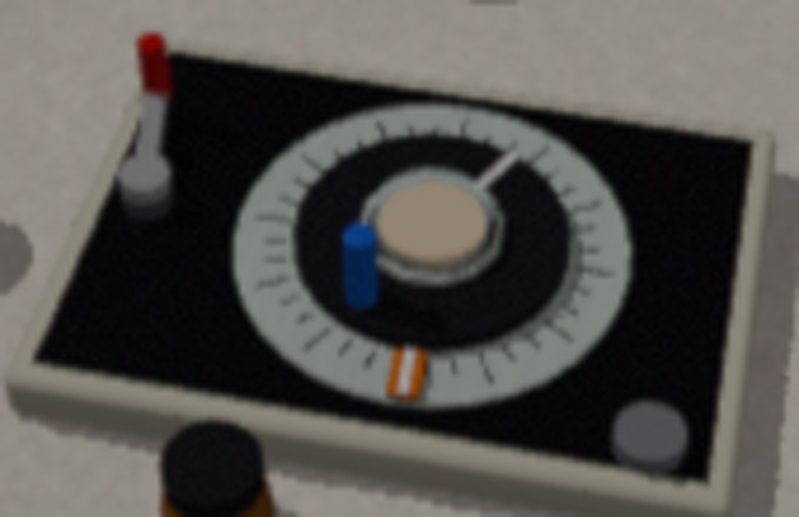

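The crop confirms the choice: dish top (431,221), post top (360,233), index line outer end (517,153), clip line (411,350) to (403,397), knob top (152,42), pivot boss (145,172).

Run:
```python
from h import *
f=ld('scene0')
P=lambda x,y,z:p2w(f,235+(x+.5)/4.7-.5,165+(y+.5)/4.7-.5,z)
ring=np.array([P(x,y,.034)[:2] for x,y in[(232,250),(632,250),(440,102),(425,409),(270,160),(590,160),(275,345),(580,350)]])
from scipy.optimize import least_squares
s=least_squares(lambda q:np.hypot(*(ring-q).T)-.1,ring.mean(0)); c=s.x; print('c ring',c,s.fun)
ang=lambda p:np.degrees(np.arctan2(*(p[:2]-c)[::-1]))
for n,a in dict(dish=(431,221,.059),post=(360,233,.09),idx=(517,153,.044),idxin=(482,188,.044),clip_in=(411,350,.040),clip_out=(403,397,.040),knob=(152,42,.084),piv=(145,170,.056),lenscap=(650,430,.044),c1=(770,135,.03),c2=(725,495,.03),c3=(10,380,.03),jar=(212,455,.06)).items():
    p=P(*a); print(n,p.round(4),'r',np.hypot(*(p[:2]-c)).round(4),'ang',ang(p).round(1))
g=eyes.grab_frame
```

```text
c ring [0.57293608 0.08501847] [ 0.00030043  0.00131047  0.0012768   0.00392569  0.00196384  0.00196553
  0.00028977 -0.00101086]
dish [0.5809 0.0837 0.059 ] r 0.0081 ang -9.7
post [0.6115 0.0454 0.09  ] r 0.0553 ang -45.7
idx [0.5264 0.1369 0.044 ] r 0.0696 ang 131.9
idxin [0.5486 0.1148 0.044 ] r 0.0385 ang 129.3
clip_in [0.6445 0.0651 0.04  ] r 0.0743 ang -15.6
clip_out [0.6715 0.0576 0.04  ] r 0.1023 ang -15.5
knob [ 0.4598 -0.0457  0.084 ] r 0.1729 ang -130.9
piv [ 0.5244 -0.0547  0.056 ] r 0.1479 ang -109.2
lenscap [0.7082 0.1666 0.044 ] r 0.158 ang 31.1
c1 [0.5181 0.2765 0.03  ] r 0.1992 ang 106.0
c2 [0.7383 0.1959 0.03  ] r 0.1991 ang 33.8
c3 [ 0.6291 -0.1255  0.03  ] r 0.2179 ang -75.1
jar [ 0.7064 -0.0321  0.06  ] r 0.1776 ang -41.3
```

View pics/sd1.png

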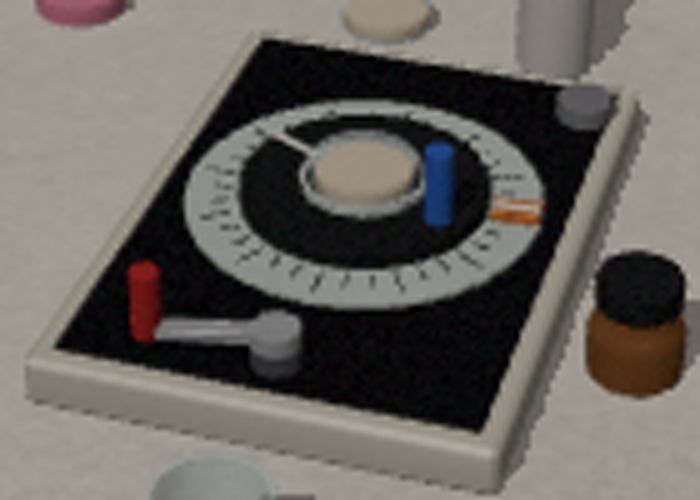

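Run:
```python
from h import *
f=ld('side0')
P=lambda x,y,z:p2w(f,235+(x+.5)/5-.5,170+(y+.5)/5-.5,z)
ring=np.array([P(x,y,.034)[:2] for x,y in[(183,197),(546,202),(368,99),(360,308),(225,135),(500,140),(225,270),(500,270)]])
from scipy.optimize import least_squares
s=least_squares(lambda q:np.hypot(*(ring-q).T)-.1,ring.mean(0)); c=s.x; print('c ring',c,s.fun.round(4))
ang=lambda p:np.degrees(np.arctan2(*(p[:2]-c)[::-1]))
for n,a in dict(dish=(363,168,.059),post=(439,150,.09),idx=(267,130,.044),idxin=(307,152,.044),clip_in=(494,209,.040),clip_out=(543,213,.040),knob=(144,270,.084),piv=(276,322,.056),lenscap=(584,100,.044),c1=(257,37,.03),c2=(635,95,.03),c3=(492,455,.03),c4=(28,365,.03),jar=(640,275,.06)).items():
    p=P(*a); print(n,p.round(4),'r',np.hypot(*(p[:2]-c)).round(4),'ang',ang(p).round(1))
```

```text
c ring [0.57387632 0.08655664] [-0.0004  0.0019  0.0028  0.0022  0.0015 -0.0016  0.0003  0.0004]
dish [0.5737 0.0777 0.059 ] r 0.0088 ang -91.2
post [0.6123 0.0464 0.09  ] r 0.0556 ang -46.3
idx [0.522  0.1422 0.044 ] r 0.0761 ang 133.0
idxin [0.5441 0.1181 0.044 ] r 0.0434 ang 133.3
clip_in [0.6447 0.0622 0.04  ] r 0.0749 ang -18.9
clip_out [0.6711 0.0571 0.04  ] r 0.1016 ang -16.9
knob [ 0.4593 -0.045   0.084 ] r 0.1745 ang -131.1
piv [ 0.5236 -0.0538  0.056 ] r 0.1491 ang -109.7
lenscap [0.7079 0.1656 0.044 ] r 0.1556 ang 30.5
c1 [0.5175 0.2717 0.03  ] r 0.1936 ang 106.9
c2 [0.7429 0.1921 0.03  ] r 0.1993 ang 32.0
c3 [ 0.625  -0.1296  0.03  ] r 0.2221 ang -76.7
c4 [ 0.3987 -0.0488  0.03  ] r 0.2214 ang -142.3
jar [ 0.7099 -0.0294  0.06  ] r 0.1787 ang -40.4
```

Both views agree: axis about (0.5735, 0.0858), base yaw about -19.5°. The post is at -46°, the index at about 133° and the clip at about -17°. I'll push the post clockwise by about 150°, which keeps it away from the clip. First I'll hover near the ccw side of the post with the jaws shut and look with the wrist camera.

>>> apply_moves:
  targets: [-20,-8,0,0,0,0,1,-47,-18.5,0,0,0,0,1,-47,-18.5,0,0,0,0,1,-47,-18.5,0,0,0,0,1,-47,-18.5,0,0,0,0,1,-47,-18.5,0,0,0,0,1,-47,-18.5,0,0,0,0,1,-47,-18.5,0,0,0,0,1]
  grip_force: 40

```text
time_s: 1.15
ee_pos: [0.4927, 0.2223, 0.2312]
eef_rot: [-0.0, 0.219, 0.976, -0.0]
contact_force: [0.2, 1.7, 0.4]
width: 0.0001
```

>>> apply_moves:
  targets: [-47,-18.5,0,0,0,0,1,-47,-18.5,0,0,0,0,1,-47,-18.5,0,0,0,0,1,-47,-18.5,0,0,0,0,1,-46,-17,0,0,0,0,1,0,0,0,0,0,-0.151,1,0,0,0,0,0,-0.151,1,0,0,0,0,0,0,1]

```text
time_s: 2.15
ee_pos: [0.6643, 0.0413, 0.2309]
eef_rot: [-0.0, 0.07, 0.998, -0.0]
contact_force: [0.5, -0.9, -0.5]
width: 0.0
```

Run:
```python
from h import *
f=grab('wrist','w1');print(telemetry.get_obs()['time_s'],np.round(f['eye'],3))
a=cv2.imread('pics/w1.png');cv2.imwrite('pics/w1b.png',cv2.resize(a,(800,500),interpolation=2))
c=np.array([.5735,.0858,.044]);print(w2p(f,c),w2p(f,c+[0,0,-.01]))
```

```text
2.2 [0.596 0.05  0.374]
[352.1665308   81.71568762] [351.17347509  82.58983785]
```

View pics/w1b.png

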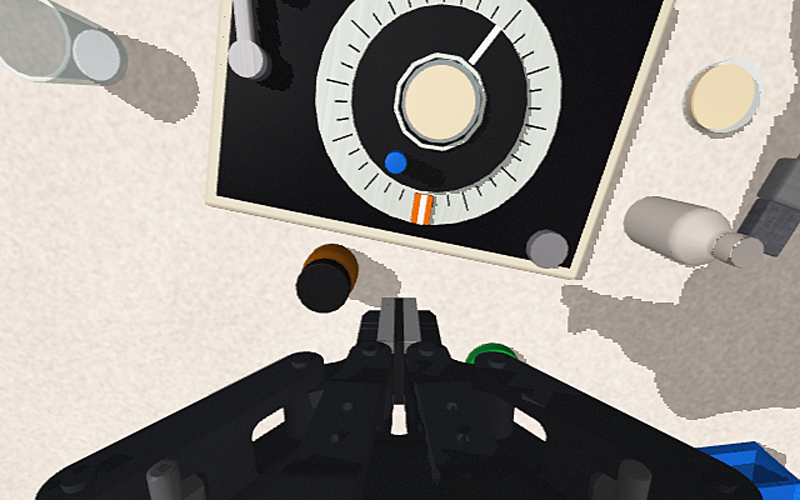

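Wrist view: index line (472,63) to (502,26), post top (395,162), clip (422,208), ring spanning 315 to 562. I'll get the numbers by segmentation.

```bash
cat >> h.py <<'E'
def meas(f):
    from scipy.optimize import least_squares
    c=f['color'].astype(int); hsv=cv2.cvtColor(f['color'],cv2.COLOR_RGB2HSV).astype(int)
    def blob(m):
        n,l,s,ce=cv2.connectedComponentsWithStats(m.astype(np.uint8)); 
        return l,s,ce
    H,S,V=hsv[...,0],hsv[...,1],hsv[...,2]
    # ring edge: sample radial rays around guess centre, world
    g=np.array([.5735,.0858])
    for it in range(2):
        pts=[]
        for a in np.radians(np.arange(0,360,5)):
            best=None;vs=[];rs=np.arange(.085,.115,.0005)
            for r in rs:
                u,v=np.round(w2p(f,[g[0]+r*np.cos(a),g[1]+r*np.sin(a),.034])).astype(int)
                vs.append(V[v,u]-2*S[v,u]*0 if 0<=u<640 and 0<=v<400 else np.nan)
            vs=np.array(vs,float)
            if np.isnan(vs).any(): continue
            d=vs[2:]-vs[:-2]; i=d.argmin()
            if d[i]<-60: pts.append(g+rs[i+1]*np.array([np.cos(a),np.sin(a)]))
        pts=np.array(pts)
        s=least_squares(lambda q:np.hypot(*(pts-q[:2]).T)-q[2],[*g,.1],loss='soft_l1',f_scale=.001); g=s.x[:2]
    print('centre',s.x.round(4),len(pts))
    def polar(z,m,rmin,rmax):
        vv,uu=np.nonzero(m); P=np.array([p2w(f,u,v,z)[:2] for u,v in zip(uu,vv)])-g
        r=np.hypot(*P.T); k=(r>rmin)&(r<rmax); P=P[k]; return P
    deg=lambda p:np.degrees(np.arctan2(p[1],p[0]))
    o=polar(.040,(H>5)&(H<18)&(S>170)&(V>110),.07,.104); print('clip orange',deg(o.mean(0)),len(o),(o.mean(0)+g).round(4))
    m=deg(o.mean(0))
    w=polar(.040,(S<70)&(V>130),.077,.095); a=np.degrees(np.arctan2(w[:,1],w[:,0])); k=abs((a-m+180)%360-180)<3; print('clip line',deg(w[k].mean(0)),k.sum())
    w=polar(.044,(S<70)&(V>110),.045,.065); 
    a=np.arctan2(w[:,1],w[:,0]); print('index',deg(w.mean(0)),len(w),'spread',np.degrees(np.std(np.angle(np.exp(1j*(a-np.angle(np.exp(1j*a).mean())))))))
    b=polar(.09,(H>100)&(H<125)&(S>150)&(V>150),.03,.08)
    if len(b): print('post',deg(b.mean(0)),np.hypot(*b.mean(0)),len(b),(b.mean(0)+g).round(4))
    return g
E
python3 -c "
from h import *
f=ld('w1');meas(f)
P=lambda x,y,z:p2w(f,x*.8,y*.8,z).round(4)
print('piv',P(248,58,.056),'jar',P(323,285,.06))
"
```

```text
centre [0.5742 0.0844 0.0996] 52
clip orange -16.174155138296868 215 [0.6562 0.0606]
clip line -16.180558297992395 79
index 133.27102473619289 135 spread 1.7119733305666671
post -46.49523208887767 0.05487152029371936 231 [0.6119 0.0446]
piv [ 0.5237 -0.053   0.056 ] jar [ 0.7064 -0.0316  0.06  ]
```

>>> apply_moves:
  targets: [19.6,15,0,0,0,0,1,19.6,15,0,0,0,0,1,0,0,35,0,0,0,1,0,0,40,0,0,0,1,0,0,40,0,0,0,1,0,0,30,0,0,0,1,0,0,19,0,0,0,1,0,0,0,0,0,0,1]

```text
time_s: 3.2
ee_pos: [0.6293, 0.0766, 0.0665]
eef_rot: [-0.001, 0.07, 0.998, -0.0]
contact_force: [-0.2, -0.3, -0.0]
width: 0.0002
```

>>> apply_moves:
  targets: [0.2,-4.9,0,0,0,0.0873,1,0.2,-4.9,0,0,0,0.0873,1,0.2,-4.9,0,0,0,0.0873,1,0.2,-4.9,0,0,0,0.0873,1,0.2,-4.9,0,0,0,0.0873,1,0.2,-4.9,0,0,0,0.0873,1]

```text
time_s: 3.95
ee_pos: [0.6197, 0.05, 0.0691]
eef_rot: [0.001, 0.328, 0.945, 0.001]
contact_force: [1.2, 3.1, -0.7]
width: 0.0002
```

```bash
cat >> h.py <<'E'
def tcp(g=(.5742,.0844)):
    o=telemetry.get_obs(); p=o['ee_pos']; d=p[:2]-g; y=R.from_quat(o['eef_rot'][[1,2,3,0]]).as_matrix()[:,1]
    print('t',round(o['time_s'],2),'tcp',p.round(4),'r',np.hypot(*d).round(4),'phi',np.degrees(np.arctan2(d[1],d[0])).round(1),'psi',np.degrees(np.arctan2(y[1],y[0])).round(1),'F',o['contact_force'].round(1),'j',o['joint_positions'].round(2))
E
python3 -c "
from h import *
tcp(); meas(grab('side','s2')); tcp()
"
```

```text
t 3.95 tcp [0.6197 0.05   0.0691] r 0.057 phi -37.1 psi 51.8 F [ 1.2  3.1 -0.7] j [ 0.01  0.67  1.58  0.    0.89 -0.9 ]
centre [0.5746 0.0863 0.1009] 61
clip orange -21.293223400307713 17 [0.6559 0.0546]
clip line nan 0
index 102.5587192441401 19 spread 14.60987451274818
t 4.0 tcp [0.6193 0.0496 0.069 ] r 0.057 phi -37.7 psi 51.5 F [1.2 1.4 0.7] j [ 0.    0.67  1.58  0.    0.89 -0.89]h.py:49: RuntimeWarning: Mean of empty slice.
  w=polar(.040,(S<70)&(V>130),.077,.095); a=np.degrees(np.arctan2(w[:,1],w[:,0])); k=abs((a-m+180)%360-180)<3; print('clip line',deg(w[k].mean(0)),k.sum())
  ret = um.true_divide(
```

```bash
python3 -c "
from h import *
f=grab('wrist','w2'); 
meas(f); tcp()
" 2>&1 | grep -v Warn
```

```text
centre [0.5743 0.0848 0.0997] 47
clip orange -16.09803521207126 675 [0.6555 0.0613]
clip line -16.144249337934664 220
index 117.72469546369986 529 spread 1.6712644130496477
post -62.103400347138766 0.05450653322973004 846 [0.5998 0.0366]
t 4.05 tcp [0.6193 0.0497 0.0689] r 0.0569 phi -37.6 psi 51.9 F [0.2 0.  0.4] j [ 0.01  0.67  1.58  0.    0.89 -0.9 ]
```

>>> apply_moves:
  targets: [0.2,-4.95,0,0,0,0.0873,1,0.2,-4.95,0,0,0,0.0873,1,0.2,-4.95,0,0,0,0.0873,1,0.2,-4.95,0,0,0,0.0873,1,0.2,-4.95,0,0,0,0.0873,1,0.2,-4.95,0,0,0,0.0873,1,0.2,-4.95,0,0,0,0.0873,1,0.2,-4.95,0,0,0,0.0873,1]

```text
time_s: 5.05
ee_pos: [0.5871, 0.0291, 0.0689]
eef_rot: [0.002, 0.63, 0.777, 0.001]
contact_force: [2.3, 0.9, 1.9]
width: -0.0002
```

```bash
python3 -c "
from h import *
tcp()
f=grab('wrist','w3'); 
meas(f)
" 2>&1 | grep -v Warn
```

```text
t 5.05 tcp [0.5871 0.0291 0.0689] r 0.0568 phi -76.9 psi 11.9 F [2.3 0.9 1.9] j [-0.03  0.62  1.67 -0.    0.84 -0.24]
centre [0.5744 0.0849 0.0998] 46
clip orange -16.062221766266543 864 [0.6554 0.0616]
clip line -16.279228569036366 264
index 79.90323580002021 530 spread 1.6611600285353212
post -100.95316144335082 0.055467705653839794 656 [0.5638 0.0305]
```

>>> apply_moves:
  targets: [0.2,-4.95,0,0,0,0.0873,1,0.2,-4.95,0,0,0,0.0873,1,0.2,-4.95,0,0,0,0.0873,1,0.2,-4.95,0,0,0,0.0873,1,0.2,-4.95,0,0,0,0.0873,1,0.2,-4.95,0,0,0,0.0873,1,0.2,-4.95,0,0,0,0.0873,1,0.2,-4.95,0,0,0,0.0873,1]

```text
time_s: 6.1
ee_pos: [0.548, 0.0341, 0.0683]
eef_rot: [0.001, 0.857, 0.515, 0.001]
contact_force: [1.2, -2.6, 0.9]
width: -0.0003
```

>>> apply_moves:
  targets: [0.2,-4.95,0,0,0,0.0873,1,0.2,-4.95,0,0,0,0.0873,1,0.2,-4.95,0,0,0,0.0873,1,0.2,-4.95,0,0,0,0.0873,1,0.2,-4.95,0,0,0,0.0873,1,0.2,-4.95,0,0,0,0.0873,1,0.2,-4.95,0,0,0,0.0873,1,0.2,-4.95,0,0,0,0.0873,1]

```text
time_s: 7.1
ee_pos: [0.5215, 0.063, 0.0681]
eef_rot: [0.0, 0.982, 0.19, 0.0]
contact_force: [-0.3, -3.1, 0.9]
width: 0.0004
```

```bash
python3 -c "
from h import *
tcp()
f=grab('wrist','w4'); 
meas(f);tcp()
" 2>&1 | grep -v Warn
```

```text
t 7.1 tcp [0.5215 0.063  0.0681] r 0.0569 phi -157.9 psi -68.1 F [-0.3 -3.1  0.9] j [ 0.03  0.54  1.84 -0.    0.76  1.22]
centre [0.5746 0.0849 0.0996] 47
clip orange -18.04836111163264 457 [0.6474 0.0612]
clip line -16.782714319147644 70
index 0.7823753474651538 536 spread 9.717045707711813
post 179.52990806542942 0.05812072371023786 180 [0.5165 0.0854]
t 7.15 tcp [0.5213 0.0635 0.068 ] r 0.0569 phi -158.5 psi -68.3 F [ 0.  -0.1  0.5] j [ 0.03  0.54  1.84 -0.    0.76  1.22]
```

```bash
python3 -c "
from h import *
a=cv2.imread('pics/w4.png');cv2.imwrite('pics/w4b.png',cv2.resize(a,(800,500),interpolation=2))
"
```

```text
(no output)
```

View pics/w4b.png

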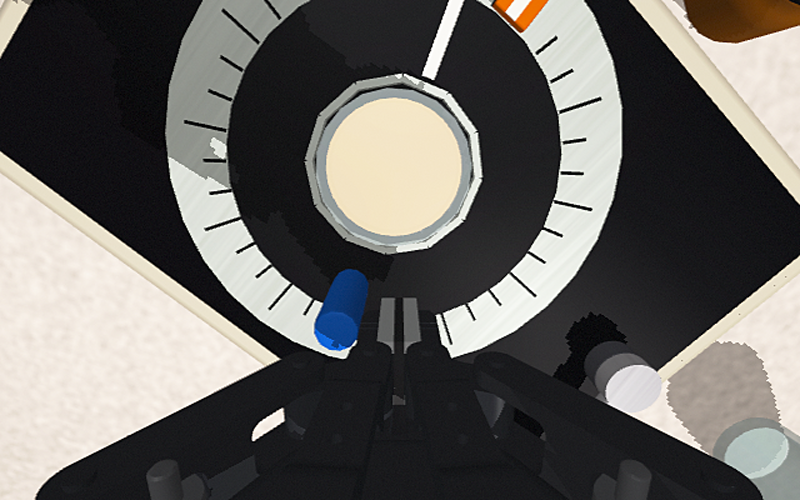

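The stage has turned: the index line (430,75) to (458,0) is now about 20° short of the clip at (520,10). The dish is seated in its lip. I'll make the measurement more robust.

```bash
sed -i "s/    a=np.arctan2(w\[:,1\],w\[:,0\]); print('index'/    a=np.arctan2(w[:,1],w[:,0]); w=w[abs(a-np.median(a))<np.radians(6)]; a=np.arctan2(w[:,1],w[:,0]); print('index'/" h.py
python3 -c "
from h import *
for t in ('w3','w4'): meas(ld(t))
f=ld('w4');g=np.array([.5744,.0848])
for x,y in((430,75),(458,0)):
  p=p2w(f,x*.8,y*.8,.044)[:2]-g;print(np.hypot(*p),np.degrees(np.arctan2(p[1],p[0])))
" 2>&1 | grep -v Warn
```

```text
centre [0.5744 0.0849 0.0998] 46
clip orange -16.062221766266543 864 [0.6554 0.0616]
clip line -16.279228569036366 264
index 79.90323580002021 530 spread 1.6611600285353212
post -100.95316144335082 0.055467705653839794 656 [0.5638 0.0305]
centre [0.5746 0.0849 0.0996] 47
clip orange -18.04836111163264 457 [0.6474 0.0612]
clip line -16.782714319147644 70
index 0.8734694534369951 534 spread 1.665034851600447
post 179.52990806542942 0.05812072371023786 180 [0.5165 0.0854]
0.038652983797078086 -0.011629074775183115
0.06640860386677366 0.4092919009335123
```

>>> apply_moves:
  targets: [0.2,-4.46,0,0,0,0.0785,1,0.2,-4.46,0,0,0,0.0785,1,0.2,-4.46,0,0,0,0.0785,1,0,0,0,0,0,0,1,0,0,0,0,0,0,1]

```text
time_s: 7.78
ee_pos: [0.518, 0.0761, 0.0676]
eef_rot: [-0.0, 0.997, 0.075, 0.0]
contact_force: [0.4, -0.3, -0.8]
width: -0.0001
```

```bash
python3 -c "
from h import *
f=grab('wrist','w5'); 
meas(f);tcp()
" 2>&1 | grep -v Warn
```

```text
w=polar(.040,(S<70)&(V>130),.077,.095); a=np.degrees(np.arctan2(w[:,1],w[:,0])); k=abs((a-m+180)%360-180)<3; print('clip line',deg(w[k].mean(0)),k.sum())
  ret = um.true_divide(
centre [0.5747 0.0848 0.0997] 47
clip orange -21.22638625944119 19 [0.642  0.0586]
clip line nan 0
index -13.141613658743454 533 spread 1.657931890991891
post 163.6461256038525 0.04949648473101773 24 [0.5272 0.0987]
t 7.83 tcp [0.5179 0.076  0.0675] r 0.0569 phi -171.5 psi -81.4 F [0.3 0.3 0.1] j [0.06 0.54 1.84 0.   0.76 1.48]
```

>>> apply_moves:
  targets: [0.1,-2.3,0,0,0,0.04,1,0,0,0,0,0,0,1,0,5,0,0,0,0,1,0,5,-20,0,0,0,1,0,0,-50,0,0,0,1,0,0,-50,0,0,0,1,0,0,0,0,0,0,1]

```text
time_s: 8.7
ee_pos: [0.5203, 0.0683, 0.1907]
eef_rot: [-0.0, 0.999, 0.054, 0.003]
contact_force: [0.8, 0.2, -1.0]
width: 0.0
```

```bash
python3 -c "
from h import *
f=grab('wrist','w6'); 
meas(f);tcp()
a=cv2.imread('pics/w6.png');cv2.imwrite('pics/w6b.png',cv2.resize(a,(800,500),interpolation=2))
" 2>&1 | grep -v Warn
```

```text
centre [0.5743 0.0845 0.0997] 63
clip orange -16.022499959082147 388 [0.6567 0.0609]
clip line -16.015628415775574 139
index -14.92131735685732 169 spread 1.779300921278532
post 165.24622219810152 0.05451274991069181 262 [0.5216 0.0984]
t 8.75 tcp [0.5191 0.0682 0.1884] r 0.0574 phi -163.6 psi -83.8 F [ 0.2  0.6 -0.1] j [0.04 0.35 1.77 0.   1.02 1.5 ]
```

View pics/w6b.png

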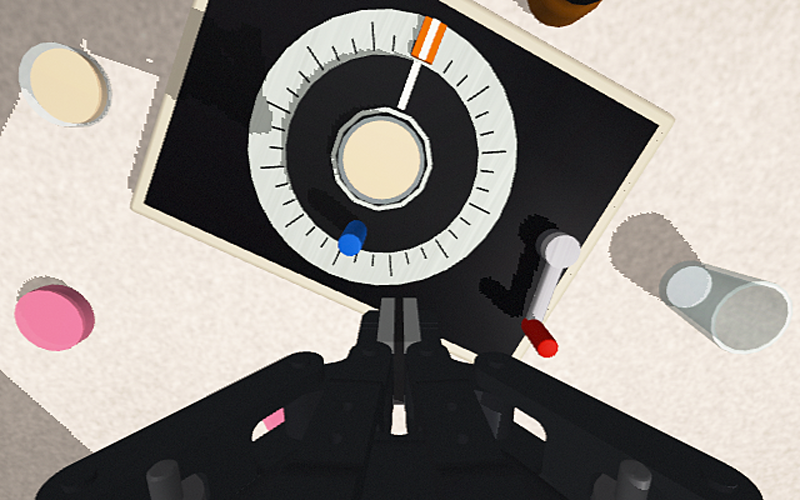

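The index is about 1.1° short of the clip line (index end (419,62), clip end (424,60)), with the dish seated. I'll go back to the contact pose and push about 1.1 mm further.

>>> apply_moves:
  targets: [0,0,50,0,0,0,1,0,0,50,0,0,0,1,0,-4,20,0,0,0,1,0,-4,0,0,0,0,1,0,-2,0,0,0,0,1,0,-1.1,0,0,0,0.02,1,0,0,0,0,0,0,1,0,0,0,0,0,0,1]

```text
time_s: 9.75
ee_pos: [0.5176, 0.0794, 0.0678]
eef_rot: [-0.0, 0.999, 0.044, 0.0]
contact_force: [-0.3, -1.6, 0.7]
width: -0.0001
```

>>> apply_moves:
  targets: [0,5,0,0,0,0,1,0,5,-20,0,0,0,1,0,0,-50,0,0,0,1,0,0,-50,0,0,0,1,0,0,0,0,0,0,1,0,0,0,0,0,0,1]

```text
time_s: 10.5
ee_pos: [0.5178, 0.0693, 0.1867]
eef_rot: [-0.0, 0.999, 0.044, -0.0]
contact_force: [0.2, -0.8, 0.6]
width: -0.0003
```

```bash
python3 -c "
from h import *
f=grab('wrist','w7'); 
meas(f);tcp()
P=lambda x,y,z:p2w(f,x*.8,y*.8,z).round(4)
print('knob',P(546,348,.084),'piv',P(562,252,.056))
" 2>&1 | grep -v Warn
```

```text
centre [0.5742 0.0846 0.0996] 61
clip orange -16.054020815781584 412 [0.6567 0.0608]
clip line -15.99196283605064 146
index -16.0973697841809 175 spread 1.7447724702825231
post 164.06691556420648 0.05445776849273954 274 [0.5218 0.0995]
t 10.55 tcp [0.5175 0.0693 0.1861] r 0.0586 phi -165.1 psi -85.0 F [-0.2 -0.3 -1. ] j [0.04 0.36 1.77 0.   1.02 1.53]
knob [ 0.4548 -0.0419  0.084 ] piv [ 0.518  -0.0518  0.056 ]
```

Aligned: index -16.1°, clip -16.0°. Now the clamp: pivot about (0.5235, -0.0538), knob at about 172.6° round it. I'll go to its clockwise side.

>>> apply_moves:
  targets: [-25.5,38.5,0,0,0,0,1,-25.5,38.5,0,0,0,0,1,0,0,12,0,0,0.157,1,0,0,12,0,0,0.157,1,0,0,12,0,0,0.157,1,0,0,12,0,0,0.157,1,0,0,12,0,0,0.157,1,0,0,0,0,0,0,1]

```text
time_s: 11.55
ee_pos: [0.473, -0.0116, 0.1256]
eef_rot: [0.0, 0.94, -0.341, -0.002]
contact_force: [0.8, -0.1, 0.9]
width: 0.0002
```

```bash
python3 -c "
from h import *
tcp((.5235,-.0538))
f=grab('wrist','w8'); 
a=cv2.imread('pics/w8.png');cv2.imwrite('pics/w8b.png',cv2.resize(a,(800,500),interpolation=2))
"
```

```text
t 11.55 tcp [ 0.473  -0.0116  0.1256] r 0.0658 phi 140.1 psi -129.9 F [ 0.8 -0.1  0.9] j [-0.12  0.36  1.94  0.    0.84  2.14]
```

View pics/w8b.png

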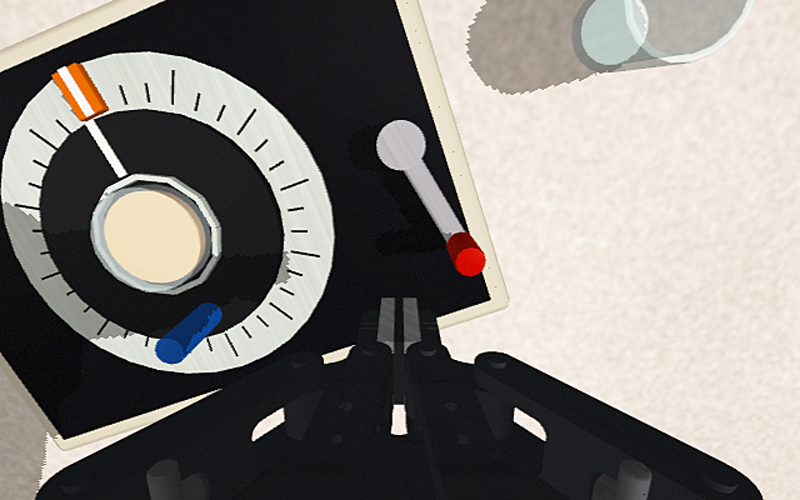

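The lever and knob (469,262) lie to the right of the fingertip, which is clear on the clockwise side. The stage index still meets the clip line. Descend and push.

>>> apply_moves:
  targets: [0,0,32,0,0,0,1,0,0,30,0,0,0,1,0,0,0,0,0,0,1,0.25,5.67,0,0,0,-0.0873,1,0.25,5.67,0,0,0,-0.0873,1,0.25,5.67,0,0,0,-0.0873,1,0.25,5.67,0,0,0,-0.0873,1,0.25,5.67,0,0,0,-0.0873,1]

```text
time_s: 12.6
ee_pos: [0.4616, -0.0367, 0.0667]
eef_rot: [-0.0, 0.992, -0.128, 0.001]
contact_force: [-1.1, 2.5, 0.2]
width: -0.0001
```

```bash
cat >> h.py <<'E'
def knob(f,pv=(.5235,-.0538)):
    h=cv2.cvtColor(f['color'],cv2.COLOR_RGB2HSV).astype(int); m=(((h[...,0]<6)|(h[...,0]>174))&(h[...,1]>180)&(h[...,2]>170)).astype(np.uint8)
    n,l,s,c=cv2.connectedComponentsWithStats(m); i=1+s[1:,4].argmax(); p=p2w(f,*c[i],.084); d=p[:2]-pv
    print('knob',p.round(4),'px',c[i].round(1),s[i,4],'r',np.hypot(*d).round(4),'ang',(np.degrees(np.arctan2(d[1],d[0]))%360).round(1))
E
python3 -c "
from h import *
tcp((.5235,-.0538))
knob(ld('w8')); knob(grab('wrist','w9')); tcp((.5235,-.0538))
"
```

```text
t 12.6 tcp [ 0.4616 -0.0367  0.0667] r 0.0643 phi 164.6 psi -104.7 F [-1.1  2.5  0.2] j [-0.18  0.46  2.    0.    0.68  1.65]
knob [ 0.4589 -0.0472  0.084 ] px [376.  209.1] 414 r 0.065 ang 174.1
knob [ 0.4585 -0.0597  0.084 ] px [367.5 268.2] 727 r 0.0652 ang 185.2
t 12.65 tcp [ 0.4615 -0.0372  0.0667] r 0.0642 phi 165.0 psi -104.5 F [-1.3  0.4  1.1] j [-0.18  0.46  2.    0.    0.68  1.64]
```

>>> apply_moves:
  targets: [0.25,5.67,0,0,0,-0.0873,1,0.25,5.67,0,0,0,-0.0873,1,0.25,5.67,0,0,0,-0.0873,1,0.25,5.67,0,0,0,-0.0873,1,0.25,5.67,0,0,0,-0.0873,1,0.25,5.67,0,0,0,-0.0873,1,0.25,5.67,0,0,0,-0.0873,1,0,0,0,0,0,0,1]

```text
time_s: 13.65
ee_pos: [0.4634, -0.076, 0.0663]
eef_rot: [0.0, 0.985, 0.174, 0.001]
contact_force: [1.0, 0.0, 0.2]
width: -0.0001
```

```bash
python3 -c "
from h import *
tcp((.5235,-.0538));knob(grab('wrist','w10')); tcp((.5235,-.0538))
"
```

```text
t 13.65 tcp [ 0.4634 -0.076   0.0663] r 0.064 phi -159.7 psi -70.0 F [1.  0.  0.2] j [-0.26  0.47  1.98 -0.    0.69  0.96]
knob [ 0.4733 -0.0974  0.084 ] px [368.3 268.7] 742 r 0.0665 ang 221.0
t 13.7 tcp [ 0.4633 -0.0758  0.0661] r 0.0641 phi -159.9 psi -70.1 F [ 0.2  0.2 -0.1] j [-0.26  0.47  1.98 -0.    0.69  0.96]
```

>>> apply_moves:
  targets: [0.05,1.7,0,0,0,-0.026,1,0.05,1.7,0,0,0,-0.026,1,0.05,1.7,0,0,0,-0.026,1,0.05,1.7,0,0,0,-0.026,1]

```text
time_s: 14.2
ee_pos: [0.4657, -0.082, 0.0653]
eef_rot: [-0.0, 0.974, 0.226, -0.0]
contact_force: [-0.3, 2.2, 2.2]
width: -0.0001
```

>>> apply_moves:
  targets: [0,1.0,0,0,0,-0.0154,1]

```text
time_s: 14.32
ee_pos: [0.4661, -0.0829, 0.0653]
eef_rot: [-0.0, 0.972, 0.233, 0.0]
contact_force: [-0.5, 1.6, 1.5]
width: 0.0002
```

>>> apply_moves:
  targets: [0,1.0,0,0,0,-0.0154,1]

```text
time_s: 14.45
ee_pos: [0.4666, -0.0838, 0.0653]
eef_rot: [-0.0, 0.971, 0.24, 0.0]
contact_force: [-0.4, 1.8, 1.7]
width: -0.0002
```

```bash
python3 -c "
from h import *
tcp((.5235,-.0538));knob(grab('wrist','w11')); tcp((.5235,-.0538))
"
```

```text
t 14.45 tcp [ 0.4666 -0.0838  0.0653] r 0.0643 phi -152.2 psi -62.2 F [-0.4  1.8  1.7] j [-0.28  0.47  1.97  0.    0.7   0.81]
knob [ 0.4791 -0.1034  0.084 ] px [368.  269.5] 725 r 0.0666 ang 228.2
t 14.5 tcp [ 0.4666 -0.0839  0.0653] r 0.0643 phi -152.1 psi -62.1 F [0.8 1.8 0.8] j [-0.28  0.47  1.97 -0.    0.7   0.81]
```

Near the stop (228.2°). I'll take 1 mm steps and watch the force.

>>> apply_moves:
  targets: [0,1.0,0,0,0,-0.0154,1]

```text
time_s: 14.62
ee_pos: [0.467, -0.0846, 0.0653]
eef_rot: [-0.0, 0.969, 0.248, 0.0]
contact_force: [0.2, 2.7, 1.6]
width: 0.0002
```

>>> apply_moves:
  targets: [0,1.0,0,0,0,-0.0154,1]

```text
time_s: 14.75
ee_pos: [0.4675, -0.0855, 0.0653]
eef_rot: [-0.0, 0.967, 0.255, -0.0]
contact_force: [-0.7, 2.8, 1.6]
width: -0.0002
```

>>> apply_moves:
  targets: [0,0.7,0,0,0,-0.01,1]

```text
time_s: 14.88
ee_pos: [0.4675, -0.0859, 0.0652]
eef_rot: [-0.0, 0.966, 0.26, -0.0]
contact_force: [-2.3, 5.4, 3.7]
width: -0.0001
```

```bash
python3 -c "
from h import *
knob(grab('wrist','w12')); tcp((.5235,-.0538))
"
```

```text
knob [ 0.4806 -0.105   0.084 ] px [368.  269.8] 704 r 0.0668 ang 230.1
t 14.93 tcp [ 0.4675 -0.0859  0.0652] r 0.0646 phi -150.2 psi -59.8 F [-1.4  4.7  2.5] j [-0.28  0.48  1.97  0.    0.7   0.76]
```

>>> apply_moves:
  targets: [0,1.0,0,0,0,0,1]

```text
time_s: 15.05
ee_pos: [0.4676, -0.0862, 0.0651]
eef_rot: [-0.001, 0.966, 0.26, -0.001]
contact_force: [-3.5, 12.1, 5.2]
width: -0.0
```

>>> apply_moves:
  targets: [0,0.7,0,0,0,0,1,0,0,0,0,0,0,1]

```text
time_s: 15.3
ee_pos: [0.4676, -0.0862, 0.0651]
eef_rot: [-0.001, 0.966, 0.26, -0.001]
contact_force: [-3.8, 14.4, 6.0]
width: -0.0
```

```bash
python3 -c "
from h import *
knob(grab('wrist','w13')); tcp((.5235,-.0538))
"
```

```text
knob [ 0.4807 -0.1051  0.084 ] px [367.4 269.7] 688 r 0.0668 ang 230.2
t 15.35 tcp [ 0.4676 -0.0862  0.0651] r 0.0647 phi -149.9 psi -59.9 F [-3.6 13.2  6. ] j [-0.28  0.48  1.97  0.    0.7   0.76]
```

The force rose to about 15 N with no motion, so the lever is at its stop. Back off and lift clear.

>>> apply_moves:
  targets: [0,-4,0,0,0,0,1,0,-6,0,0,0,0,1,0,0,-25,0,0,0,1,0,0,-45,0,0,0,1,0,0,-50,0,0,0,1,0,0,-50,0,0,0,1,0,-20,0,0,0,0,1,0,0,0,0,0,0,1]

```text
time_s: 16.35
ee_pos: [0.4527, -0.0607, 0.2346]
eef_rot: [-0.0, 0.966, 0.26, -0.0]
contact_force: [0.2, 0.3, -0.1]
width: -0.0
```

```bash
python3 -c "
from h import *
f=grab('wrist','w14');knob(f); tcp((.5235,-.0538)); meas(f)
s=grab('scene','s3')
a=cv2.resize(cv2.imread('pics/w14.png'),(480,300),interpolation=3);b=cv2.resize(cv2.imread('pics/s3.png')[100:340,150:534],(480,300),interpolation=3)
cv2.imwrite('pics/fin.png',np.vstack([a,b]))
" 2>&1|grep -v Warn
```

```text
Traceback (most recent call last):
  File "h.py", line 47, in meas
    o=polar(.040,(H>5)&(H<18)&(S>170)&(V>110),.07,.104); print('clip orange',deg(o.mean(0)),len(o),(o.mean(0)+g).round(4))
  File "h.py", line 44, in polar
    vv,uu=np.nonzero(m); P=np.array([p2w(f,u,v,z)[:2] for u,v in zip(uu,vv)])-g
                           ~~~~~~~~~~~~~~~~~~~~~~~~~~~~~~~~~~~~~~~~~~~~~~~~~~^~
ValueError: operands could not be broadcast together with shapes (0,) (2,) 
knob [ 0.4786 -0.1071  0.084 ] px [372.4 185.6] 86 r 0.0697 ang 229.9
t 16.4 tcp [ 0.4529 -0.0612  0.2343] r 0.071 phi -174.1 psi -59.8 F [ 0.2 -0.2 -0.1] j [-0.24  0.18  1.88 -0.    1.09  0.81]
centre [0.5738 0.0843 0.0992] 35
```

>>> apply_moves:
  targets: [35,-26,0,0,0,0,1,35,-26,0,0,0,0,1,30,-26,0,0,0,0,1,0,0,0,0,0,0,1]

```text
time_s: 16.9
ee_pos: [0.5011, 0.0576, 0.2337]
eef_rot: [-0.0, 0.965, 0.261, -0.001]
contact_force: [-0.6, -0.8, 0.2]
width: 0.0001
```

```bash
python3 -c "
from h import *
s=grab('scene','s3');f=grab('wrist','w15')
a=cv2.resize(cv2.imread('pics/w15.png'),(480,300),interpolation=3);b=cv2.resize(cv2.imread('pics/s3.png')[100:340,150:534],(480,300),interpolation=3)
cv2.imwrite('pics/fin.png',np.vstack([a,b]))
knob(f); meas(f); tcp()
" 2>&1|grep -v Warn
```

```text
knob [ 0.4799 -0.1048  0.084 ] px [440.6 276.9] 134 r 0.0671 ang 229.5
centre [0.5744 0.0845 0.0997] 57
clip orange -16.16201662847634 292 [0.6566 0.0607]
clip line -16.09814255950899 100
index -15.884555240028908 124 spread 1.6497852805162179
post 164.0182124945281 0.05497013568964043 211 [0.5215 0.0997]
t 17.0 tcp [0.5006 0.0558 0.2341] r 0.079 phi -158.7 psi -59.8 F [0.8 0.5 0.1] j [ 0.02  0.26  1.76 -0.    1.12  1.06]
```

View pics/fin.png

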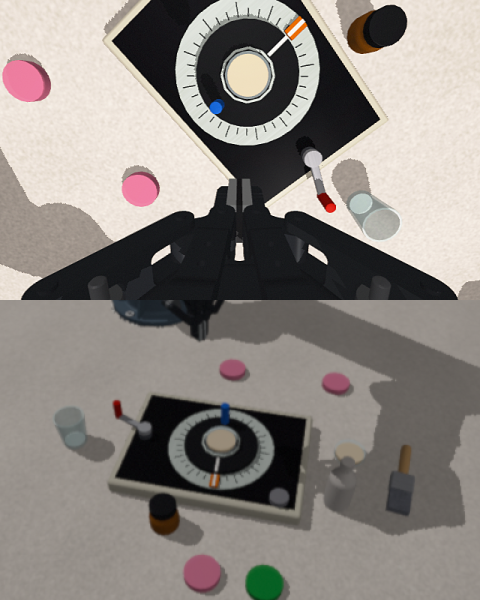

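Both views show the index line meeting the clip line, the dish centred in its lip, the lever swung out at its stop and the other objects in place. The arm is clear, so I'm handing in.

```bash
python3 -c "
from h import *
print(order.finish_job())"
```

```text
the job is handed in; nothing more can be done
None
```

I handed the job in at about 17 s of the 67 s allowed. I turned the stage about 149° clockwise with the closed fingertips on the blue post. After one correction of about 1° I pushed the clamp knob anticlockwise to its stop, then backed off and lifted clear.

- **Alignment:** the last wrist image puts the index line at -15.9° and the clip line at -16.1°. Earlier views agree to within about 0.2°.
- **Clamp:** at the stop the force rose from about 2 N to about 15 N with no further motion. The knob then read 230.2° round its pivot, against about 228.6° expected. After I released it, it read 229.5–229.9°, which is within the camera error.
- **Surroundings:** the final scene and wrist views show the dish seated in its lip. The clip stayed at about -16°, and nothing else visible had shifted. I judged the other objects by eye and did not measure them one by one.
- **Failed readings:** three interim measurements failed. One side-camera reading was blocked by the arm, one index reading was contaminated by other bright pixels and then filtered, and one wrist view did not show the clip. I relied on the wrist-camera readings instead.

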